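# Clamp a honey jar in the labelling cradle

### The arm

A 6-joint arm with a two-finger parallel gripper is mounted at the origin on the work surface. World frame = base frame: x ahead of the robot, y to its left, z up, the work surface at z = 0. Lengths are in m, angles in rad, forces in N, time in s.
With the tool pointing down it reaches from about 0.3 to 0.875 m from the base axis. Payload 6.4 kg.
Tool frame: the origin (TCP) lies midway between the tips of the shut fingers; the grasp point (between the pads) lies 19 mm behind it; y points along the fingers, x is the direction in which the jaws open and shut, and the axes are right-handed (so a half turn about y gives the same grasp; the last joint's range is limited). The gripper opens to 85 mm and grips with 20 to 120 N. Pads are 22 mm wide; open, the fingers measure 114 mm over their backs; the gripper's body (76 mm by 85 mm) begins 54 mm behind the grasp point. The pads swing forward as they close: fully open they stand 13 mm farther back than shut.
Start: joints at [1.038, 0.181, 1.607, -0, 1.354, -0.206], TCP at [0.185, 0.545, 0.231] pointing down, gripper open.
Joint ranges: [-2.99, 2.99], [-0.89, 2.07], [0.3, 2.58], [-1.14, 4.28], [0, 2.63], [-3.12, 3.12]. Speed limits (rad/s): [2.57, 2.57, 3.01, 3.14, 3.14, 3.14].

### API

Orientations are given as a unit quaternion [w, x, y, z].
In Python, from bench import ctrl gives the robot as it stands.
- The arm moves only by the tool step_arm, never from a script. Its argument "commands" is a list of rows, each a list of 7 numbers: the turn, a rotation vector about the tool's x, y, z in units of 6 degrees (1.0 is 6 degrees), then the shift along the tool's x, y, z in units of 30 mm (1.0 is 30 mm), then the opening, from 0 (shut) to 1 (fully open). A call has 1 to 10 rows; each row shifts and turns the commanded pose from where the row before left it, along the tool's axes as they then stand; what a row does not reach is not made up. A row lasts 1/10 s, in which the tool goes at most 50 mm and 8.59 degrees, less where a joint would pass 70% of its speed; a pose out of reach is approached as far as the arm can. A call with a number of a shift or a turn outside -1 to 1 is refused whole. A call with a gripper value outside its range is refused whole. The fingers move at their own pace and stop on an object; the grip force is fixed at half the most. Time passes only in rows, so rows that do not move let the fingers close. It gives the time, the measured TCP pose, the force and the opening at its end, in the units of the state.
- ctrl.get_obs(): the state, without advancing time (a new reading comes with each control period).
- ctrl.camera(name): name is "scene" or "top"; returns (picture, depth): 400x640x3 uint8, blue, green, red; 400x640 float32, m along the optical axis (not along the pixel's ray), 0 where there is no reading.
- ctrl.get_calibration(name): a dict with "intrinsics" (3x3 intrinsics, pixels), "R" (3x3) and "t" (3): a world point X has camera coordinates R X + t. Camera axes: x right, y down, z forward; pixel columns grow to the right and rows downward; lengths in m; the calibration is good to about 2 mm. A picture is of the moment at which its call begins. get_calibration takes no time and is no camera call.
- ctrl.hand_in(): hands the job in, once; it reports no verdict.
Trained networks look in the newest picture that a camera, given by its name, has taken for a name from the list of things; names that differ only in an ending like _2 or _b are one class to them, and where a whole thing is asked for, a point or a joint stands for the part that bears it (a point fixed in the world has none). Each returns a list of dicts, best first, with "p" (0 to 1); they miss things now and then, are a little off and sometimes report something else, mostly with a low value. They report only what shows in the picture. A call takes as long as a camera call.
- ctrl.boxes_of(thing, camera): "point" ([x, y, z] in m, in the coordinates of the camera as it stood for that picture, good to about 4 mm: the middle of the surface that is visible of it).
- ctrl.silhouettes(thing, camera): "pixels" (400x640 bool, what is visible of it).
The state is a dict: "time_s": time; "q": joint angles; "dq": joint speeds; "joint_efforts": joint torques, N m; "eef_pos": TCP position; "eef_rot": TCP orientation; "wrist_force": force on the tool from outside, world axes, zero at the start; "torque": the same for the moment, N m; "opening": opening from 0.0 (shut) to 1.0 (fully open).
Only numpy, scipy, OpenCV 4.12 (cv2) and the standard library are available. Lean on these libraries where they do the work, as an engineer would, in place of code of your own. Each camera call takes 0.05 s, during which the arm holds its last target.

### The job

Get the honey jar with the gold lid ready for labelling: push it along the counter into the wooden cradle until it is fully home against the back stop, and then flip the red-knobbed clamp lever over so that it snaps down onto the jar's lid and stays there. Nothing needs gripping: only push with the fingertips, do not lift or tip the jar, and leave the other two jars and the tape dispenser where they stand.

Things in the scene. Friction and masses are not known exactly. Their poses are not given: they have to be found in the camera images.
- jar: the honey jar to clamp: amber glass, gold lid, 72 mm diameter, 85 mm tall, about 0.45 kg, loose and standing on the counter in front of the cradle's mouth. Origin: centre of its underside; z is its upright axis.
- cradle: labelling cradle, fixed on the counter: a plywood U without floor, walls 45 mm tall, 12 mm thick. Origin: on the counter where the seated jar's centre belongs. x points from the mouth to the back stop (the way the jar is pushed in), y to the lever's side, z up. Back stop's inner face at x = 36 mm; straight side rails 79 mm apart inside, from x = -45 to 39 mm.
- mouth (a point): middle of the cradle's open mouth, on the counter at x = -87 mm, y = 0 of the cradle. The walls flare out here to about 120 mm apart and funnel the jar in between the rails.
- hinge (a point): hinge of the clamp lever, at x = 0, y = 85 mm, z = 115 mm of the cradle; the lever turns about the cradle's x direction. It sits in a steel bracket beside the +y rail: y 72 to 98 mm, x +-16 mm, 128 mm tall (cradle's frame).
- knob (a point): centre of the red ball knob, 26 mm diameter, at the end of the clamp lever, 120 mm from its hinge (223 mm above the counter when open). The lever is a steel bar 14 mm square; a rubber pad stands out 30 mm from its centreline on the inner (-y) side, 85 mm from the hinge.
- clamp (a joint): clamp lever angle, rad. 0: open, leaning out to the cradle's +y, 0.45 from upright; 0.45: upright; about 2.0: level over the seated jar, pad pressing on the lid. An over-centre spring holds it open below about 0.75 and snaps it down onto the jar above that. Flipping takes about 3 N at the knob, towards the cradle's -y.
- jar_green: bystander: honey jar with a green lid, 72 mm diameter, 85 mm tall. Origin: centre of its underside.
- jar_white: bystander: honey jar with a white lid, 72 mm diameter, 85 mm tall. Origin: centre of its underside.
- tape: bystander: blue tape dispenser, 110 x 50 x 80 mm. Origin: centre of its underside.

How it is judged:
By the outcome, as a careful person would: the job done as asked, in the order asked, and still so for the second after the job is handed in, with the robot touching nothing.
It also fails if it takes over 58 s, if anything falls off the work surface, if the arm or the gripper's body presses on something with over 40 N, if the wrist force passes 120 N, or if a joint passes its speed limit or range.

## Working session

There is one attempt and no reset: what is moved stays moved. The work goes in short steps, Python scripts to look and compute and a tool call to move; the robot and the scene stay as the last step left them, time stands still between calls to the robot, and variables do not carry over. Pictures are saved under pics/ and viewed, and the job is handed in when it is done.

Besides the shell and the picture viewer there is one more tool, called after "Call:" as name(argument=value, ...), one argument or row to a line, values as JSON. step_arm: Moves the arm, as the interface text tells. Its arguments: {"type":"object","properties":{"commands":{"type":"array"}},"required":["commands"]}

```bash
mkdir -p pics; ls; cat > h.py <<'E'
import numpy as np, cv2
from bench import ctrl
def cal(n):
    c=ctrl.get_calibration(n); return np.array(c["intrinsics"]),np.array(c["R"]),np.array(c["t"])
def w(n,p):
    K,R,t=cal(n); return R.T@(np.array(p)-t)
def px(n,X):
    K,R,t=cal(n); c=K@(R@np.array(X)+t); return c[:2]/c[2]
def cloud(n,depth,mask):
    K,R,t=cal(n); v,u=np.nonzero(mask&(depth>0)); d=depth[v,u]
    P=np.stack([(u-K[0,2])/K[0,0]*d,(v-K[1,2])/K[1,1]*d,d],1)
    return (P-t)@R
E
python3 - <<'E'
from h import *
np.set_printoptions(precision=3,suppress=True)
o=ctrl.get_obs(); print({k:np.round(v,3) for k,v in o.items()})
for n in ("scene","top"):
    im,d=ctrl.camera(n); cv2.imwrite(f"pics/{n}0.png",im); np.save(f"{n}0.npy",d)
    for th in ("jar","cradle","knob","clamp","jar_green","jar_white","tape"):
        r=ctrl.boxes_of(th,n); print(n,th,[(round(x["p"],2),w(n,x["point"])) for x in r[:3]])
E
```

```text
pics
{'time_s': np.float64(0.0), 'q': array([ 1.038,  0.182,  1.608, -0.   ,  1.354, -0.206]), 'dq': array([-0.001,  0.001, -0.001,  0.   ,  0.   ,  0.   ]), 'joint_efforts': array([  0.   , -44.489, -35.133,  -0.   ,   0.009,  -0.   ]), 'eef_pos': array([0.184, 0.544, 0.23 ]), 'eef_rot': array([-0.574,  0.575,  0.411, -0.413]), 'wrist_force': array([-0.039, -0.554,  0.926]), 'torque': array([ 0.007, -0.054,  0.012]), 'opening': np.float64(1.002)}
scene jar [(0.86, array([ 0.484, -0.195,  0.086]))]
scene cradle [(0.83, array([ 0.57 , -0.106,  0.045]))]
scene knob [(0.77, array([ 0.567, -0.046,  0.201]))]
scene clamp [(0.59, array([ 0.57 , -0.043,  0.199]))]
scene jar_green [(0.75, array([0.472, 0.038, 0.08 ]))]
scene jar_white [(0.96, array([ 0.656, -0.301,  0.083]))]
scene tape [(0.57, array([ 0.734, -0.161,  0.036]))]
top jar [(0.71, array([ 0.466, -0.179,  0.084]))]
top cradle [(0.58, array([ 0.567, -0.097,  0.049]))]
top knob [(0.87, array([ 0.561, -0.026,  0.208]))]
top clamp [(0.78, array([ 0.562, -0.03 ,  0.213]))]
top jar_green [(0.67, array([0.47 , 0.061, 0.079]))]
top jar_white [(0.67, array([ 0.638, -0.281,  0.084]))]
top tape [(0.73, array([ 0.716, -0.145,  0.039]))]
```

View pics/scene0.png

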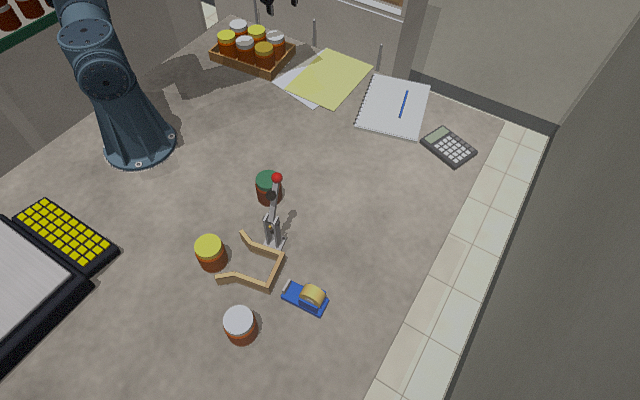

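View pics/top0.png

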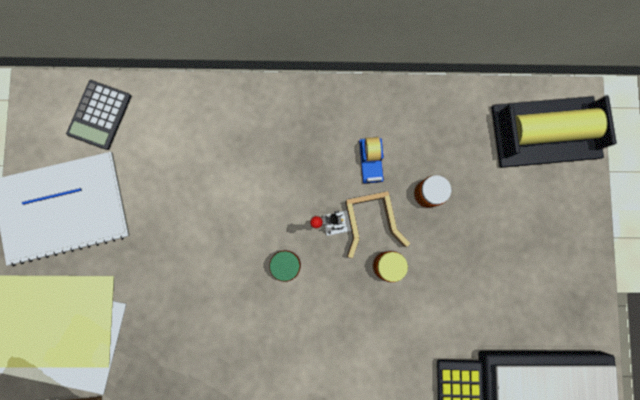

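```bash
python3 - <<'E'
from h import *
np.set_printoptions(precision=4,suppress=True)
for n in ("scene","top"):
    K,R,t=cal(n); print(n,K.ravel(),"pos",-R.T@t,"fwd",R[2])
    im,d=ctrl.camera(n)
    for th in ("jar","jar_green","jar_white","cradle","knob","tape"):
        r=ctrl.silhouettes(th,n)
        if not r: print(n,th,"none"); continue
        m=r[0]["pixels"]; P=cloud(n,d,m); 
        np.save(f"{n}_{th}.npy",m)
        z=P[:,2]; top=P[(z>np.percentile(z,97)-0.006)]
        print(n,th,round(r[0]["p"],2),m.sum(),"z%",np.percentile(z,[1,50,90,99]),"topmean",top.mean(0),"range",np.percentile(top,[2,98],axis=0).ravel())
    P=cloud(n,d,np.ones_like(d,bool)); print("counter z", np.percentile(P[:,2],[5,25,50]))
E
```

```text
scene [392.2587   0.     312.3813   0.     392.2587 204.2715   0.       0.
   1.    ] pos [ 0.921  -0.444   0.9279] fwd [-0.2967  0.4822 -0.8243]
scene jar 0.61 1151 z% [-0.0007  0.0826  0.0852  0.0867] topmean [ 0.6447 -0.2939  0.0838] range [ 0.6151 -0.3226  0.0809  0.6738 -0.2642  0.0866]
scene jar_green 0.73 424 z% [0.004  0.0814 0.0849 0.0866] topmean [0.4642 0.0473 0.0833] range [0.4411 0.0229 0.0805 0.4905 0.0776 0.0865]
scene jar_white 0.57 1105 z% [0.0063 0.0826 0.0852 0.0867] topmean [ 0.6451 -0.294   0.0838] range [ 0.6151 -0.3227  0.0809  0.6739 -0.265   0.0866]
scene cradle 0.71 2366 z% [-0.0023  0.0425  0.1965  0.2327] topmean [ 0.5617 -0.0172  0.2293] range [ 0.549  -0.026   0.221   0.5711 -0.0061  0.2352]
scene knob 0.83 381 z% [0.1232 0.1998 0.2303 0.2345] topmean [ 0.5611 -0.0171  0.2318] range [ 0.5522 -0.025   0.2282  0.5695 -0.0086  0.2352]
scene tape 0.85 1089 z% [0.0034 0.0326 0.0763 0.0802] topmean [ 0.7452 -0.1508  0.0768] range [ 0.7278 -0.1653  0.073   0.7614 -0.136   0.081 ]
counter z [-0.7495 -0.1948 -0.0018]
top [497.3037   0.     316.7736   0.     497.3
[... 288 characters left out ...]
.0893] topmean [0.466  0.0578 0.0852] range [0.4357 0.0286 0.0826 0.4955 0.0867 0.0892]
top jar_white 0.94 943 z% [0.0032 0.0828 0.0863 0.0888] topmean [ 0.6422 -0.2883  0.0845] range [ 0.612  -0.3183  0.0817  0.672  -0.2596  0.0885]
top cradle 0.62 1506 z% [0.0004 0.0438 0.207  0.2353] topmean [ 0.5558 -0.0102  0.2331] range [ 0.5469 -0.0202  0.2285  0.5646 -0.0005  0.2372]
top knob 0.67 269 z% [0.1245 0.2134 0.2347 0.2369] topmean [ 0.5566 -0.0104  0.2333] range [ 0.5469 -0.0202  0.2299  0.5665 -0.0005  0.2372]
top tape 0.71 1764 z% [-0.0017  0.0435  0.2079  0.2352] topmean [ 0.5561 -0.0099  0.2321] range [ 0.5452 -0.0203  0.2268  0.5668  0.0009  0.237 ]
counter z [-0.7013 -0.0044 -0.0008]
```

```bash
cat > fit.py <<'E'
from h import *
from scipy.optimize import least_squares
np.set_printoptions(precision=4,suppress=True)
def segd(p,a,b):
    a=np.array(a);b=np.array(b);ab=b-a; s=np.clip((p-a)@ab/(ab@ab),0,1); return np.linalg.norm(p-a-s[:,None]*ab,axis=1)
S=[((-.045,.0455),(.042,.0455)),((-.045,-.0455),(.042,-.0455)),((.042,.0455),(.042,-.0455)),((-.045,.0455),(-.087,.066)),((-.045,-.0455),(-.087,-.066))]
def model(q,P):
    c,s=np.cos(q[2]),np.sin(q[2]); L=(P-q[:2])@np.array([[c,-s],[s,c]])
    return np.min([segd(L,a,b) for a,b in S],axis=0)
def fitc(P,q0):
    f=lambda q: np.maximum(model(q,P)-0.004,0)
    r=least_squares(lambda q: model(q,P),q0,loss="soft_l1",f_scale=.004,x_scale=[.01,.01,.1],diff_step=1e-4)
    return r.x,np.median(model(r.x,P))
def circ(P,r=None):
    c0=P.mean(0)[:2]; return c0
if __name__=="__main__":
    for n in ("scene","top"):
        im,d=ctrl.camera(n)
        full=cloud(n,d,np.ones_like(d,bool))
        hsv=cv2.cvtColor(im,cv2.COLOR_BGR2HSV)
        V,U=np.nonzero(d>0); H=hsv[V,U].astype(int)
        # wood: bright enough tan
        m=(full[:,2]>.036)&(full[:,2]<.052)&(full[:,0]>.46)&(full[:,0]<.68)&(full[:,1]>-.25)&(full[:,1]<0.0)
        m&=(H[:,0]>8)&(H[:,0]<28)&(H[:,1]>50)&(H[:,2]>110)
        P=full[m]
        jm=(full[:,2]>.079)&(full[:,2]<.092)&(np.hypot(full[:,0]-.466,full[:,1]+.186)<.05)
        print(n,"gold lid",jm.sum(),np.median(full[jm],axis=0),(np.percentile(full[jm],[1,99],axis=0).mean(0)))
        jc=np.median(full[jm],axis=0)[:2]
        P=P[np.hypot(*(P[:,:2]-jc).T)>.043]
        if len(P)<20: print("few",len(P)); continue
        for y0 in (-.3,0,.3):
            q,e=fitc(P[:,:2],[.57,-.11,y0]); print(n,len(P),q,"deg",np.degrees(q[2]),e)
        np.save(n+"_wood.npy",P)
        c,s=np.cos(q[2]),np.sin(q[2]);B=lambda x,y,z:[q[0]+c*x-s*y,q[1]+s*x+c*y,z]
        big=cv2.resize(im,None,fx=3,fy=3,interpolation=cv2.INTER_CUBIC)
        for z,col in((.045,(0,0,255)),):
            for sgn in(1,-1):
                L=[B(.036,0,z),B(.036,sgn*.0395,z),B(-.045,sgn*.0395,z),B(-.087,sgn*.06,z)]
                pts=np.array([px(n,l) for l in L])*3+1
                cv2.polylines(big,[pts.astype(int)],False,col,1)
        for pnt in (B(0,.085,.115),B(0,.085+.12*np.sin(.45),.115+.12*np.cos(.45))):
            cv2.circle(big,tuple((px(n,pnt)*3+1).astype(int)),4,(255,0,0),1)
        print("expected knob",B(0,.085+.12*np.sin(.45),.223))
        u,v=(px(n,[q[0],q[1],.04])*3).astype(int)
        cv2.imwrite(f"pics/{n}_fit.png",big[max(v-280,0):v+280,max(u-380,0):u+380])
E
python3 fit.py
```

```text
scene gold lid 522 [ 0.469  -0.1916  0.0836] [ 0.4685 -0.1905  0.0836]
scene 648 [ 0.5884 -0.1484  0.208 ] deg 11.915490508224787 0.003040078555713612
scene 648 [ 0.5884 -0.1484  0.208 ] deg 11.915416932014768 0.003040019978663027
scene 648 [ 0.5884 -0.1484  0.208 ] deg 11.915361364750657 0.003039981046046015
expected knob [np.float64(0.5600467055917674), np.float64(-0.01413413052074114), 0.223]
top gold lid 662 [ 0.4659 -0.1855  0.0842] [ 0.4662 -0.1861  0.0843]
top 780 [ 0.5858 -0.1434  0.2101] deg 12.037320023859046 0.0029582065913033168
top 780 [ 0.5858 -0.1434  0.2101] deg 12.037315263067455 0.002958202579428963
top 780 [ 0.5858 -0.1434  0.2101] deg 12.036370669357519 0.0029576649545965984
expected knob [np.float64(0.5571672845390259), np.float64(-0.0092023742379449), 0.223]
```

View pics/top_fit.png

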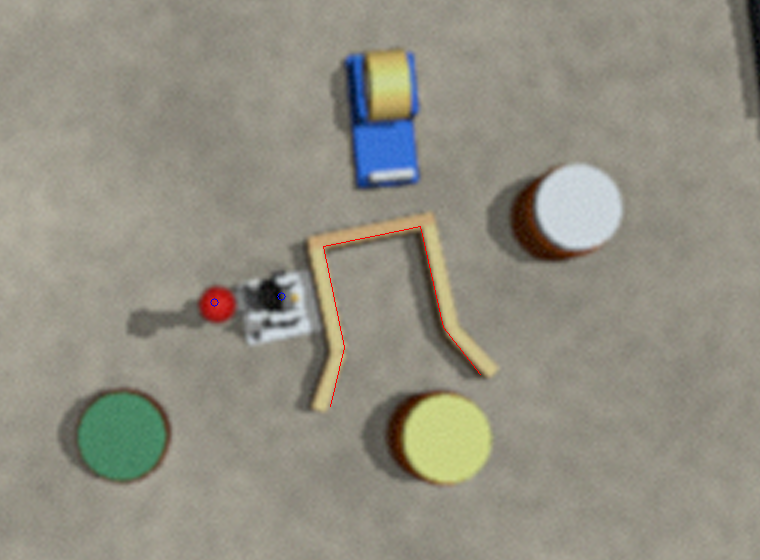

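View pics/scene_fit.png

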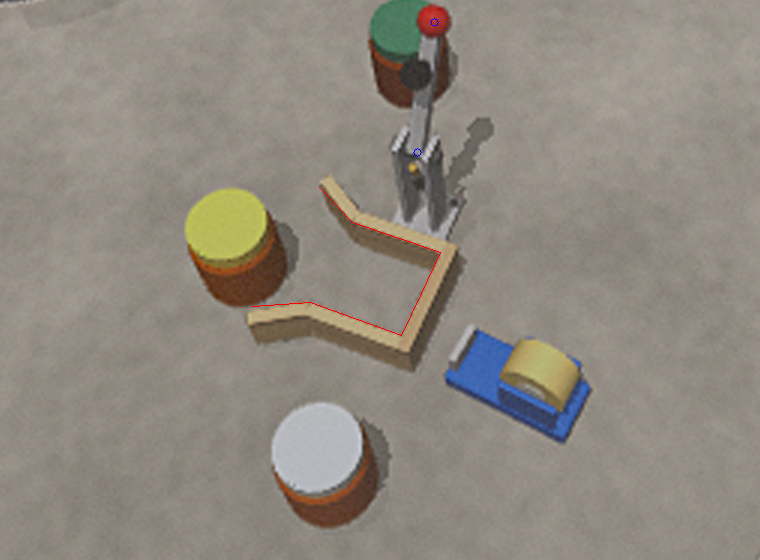

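```bash
cat >> h.py <<'E'
from scipy.spatial.transform import Rotation as Ro
C=np.array([.587,-.146,0.]); YAW=np.radians(12.0)
Rc=Ro.from_euler("z",YAW).as_matrix()
def c2w(p): return C+Rc@np.array(p)
def w2c(p): return Rc.T@(np.array(p)-C)
def tool():
    o=ctrl.get_obs(); q=o["eef_rot"]; return np.array(o["eef_pos"]),Ro.from_quat([q[1],q[2],q[3],q[0]]).as_matrix(),o
def plan(pc,Rt=None):
    "target TCP in cradle frame -> shift in tool axes units; rotation vec in tool axes, units"
    p,R,o=tool(); d=R.T@(c2w(pc)-p)/.03
    print("t",round(float(o["time_s"]),2),"tcp cradle",w2c(p).round(4),"shift(tool units)",d.round(2), "F cradle",(Rc.T@o["wrist_force"]).round(1),"q",np.round(o["q"],2),"op",round(float(o["opening"]),2))
    if Rt is not None: print("rot units",(Ro.from_matrix(R.T@Rt).as_rotvec()/np.radians(6)).round(2))
E
python3 - <<'E'
from h import *
np.set_printoptions(precision=3,suppress=True)
p,R,o=tool(); print(R); 
print("jar c",w2c([.4675,-.188,0]),"green",w2c([.466,.055,0]),"white",w2c([.644,-.291,0]),"tape",w2c([.73,-.15,0]))
z=np.array([0,0,1.]); f=Rc[:,0]
for s in (1,-1):
  yt=-z; zt=s*f; xt=np.cross(yt,zt); Rt=np.stack([xt,yt,zt],1)
  print(s); plan([-.205,-.016,.2],Rt)
E
```

```text
[[ 0.321  0.    -0.947]
 [ 0.947  0.     0.321]
 [ 0.    -1.    -0.   ]]
jar c [-0.126 -0.016  0.   ] green [-0.077  0.222  0.   ] white [ 0.026 -0.154  0.   ] tape [ 0.139 -0.034  0.   ]
1
t 1.6 tcp cradle [-0.25   0.759  0.231] shift(tool units) [-21.45   1.04 -14.49] F cradle [0.3 0.1 0.9] q [ 1.04  0.18  1.61 -0.    1.35 -0.21] op 1.0
rot units [-0.   24.88  0.  ]
-1
t 1.6 tcp cradle [-0.25   0.759  0.231] shift(tool units) [-21.45   1.04 -14.49] F cradle [0.3 0.1 0.9] q [ 1.04  0.18  1.61 -0.    1.35 -0.21] op 1.0
rot units [ 0.   -5.12  0.  ]
```

Call:
step_arm(
  commands=[
    [0,-1,0,0,0,0,0.35],
    [0,-1,0,0,0,0,0.35],
    [0,-1,0,0,0,0,0.35],
    [0,-1,0,0,0,0,0.35],
    [0,-1,0,0,0,0,0.35],
    [0,-0.1,0,-1,0,-0.5,0.35],
    [0,0,0,-1,0,-0.5,0.35],
    [0,0,0,-1,0,-0.5,0.35],
    [0,0,0,-1,0,-0.5,0.35],
    [0,0,0,-1,0,0,0.35],
  ],
)

```text
time_s: 2.6
eef_pos: [0.2756, 0.409, 0.2315]
eef_rot: [-0.446, 0.446, 0.549, -0.548]
wrist_force: [-0.1, 0.5, -0.4]
opening: 0.348
```

Call:
step_arm(
  commands=[
    [0,0,0,-1,0,0,0.35],
    [0,0,0,-1,0,0,0.35],
    [0,0,0,-1,0,0,0.35],
    [0,0,0,-1,0,0,0.35],
    [0,0,0,-1,0,0,0.35],
    [0,0,0,-1,0,0,0.35],
    [0,0,0,-1,0,0,0.35],
    [0,0,0,-1,0,0,0.35],
    [0,0,0,-1,0,0,0.35],
    [0,0,0,-1,0,0,0.35],
  ],
)

```text
time_s: 3.6
eef_pos: [0.3357, 0.1152, 0.2315]
eef_rot: [-0.445, 0.446, 0.549, -0.549]
wrist_force: [0.8, -0.2, 0.4]
opening: 0.35
```

```bash
python3 - <<'E'
from h import *
z=np.array([0,0,1.]); f=Rc[:,0]
Rt=np.stack([np.cross(-z,-f),-z,-f],1)
plan([-.215,-.016,.2],Rt)
E
```

```text
t 3.6 tcp cradle [-0.1915  0.3078  0.2315] shift(tool units) [-10.79   1.05   0.76] F cradle [ 0.8 -0.4  0.4] q [-0.01 -0.37  2.11  0.    1.4  -1.79] op 0.35
rot units [ 0.01 -0.02 -0.  ]
```

Call:
step_arm(
  commands=[
    [0,0,0,-1,0,0.1,0.35],
    [0,0,0,-1,0,0.1,0.35],
    [0,0,0,-1,0,0.1,0.35],
    [0,0,0,-1,0,0.1,0.35],
    [0,0,0,-1,0,0.1,0.35],
    [0,0,0,-1,0,0.1,0.35],
    [0,0,0,-1,0,0.1,0.35],
    [0,0,0,-1,0,0.1,0.35],
    [0,0,0,-1,0.5,0,0.35],
    [0,0,0,-1,0.5,0,0.35],
  ],
)

```text
time_s: 4.6
eef_pos: [0.3743, -0.1839, 0.2016]
eef_rot: [0.445, -0.447, -0.549, 0.549]
wrist_force: [-0.0, -0.0, -0.2]
opening: 0.351
```

Call:
step_arm(
  commands=[
    [-0.5,0,0,-0.8,0,0,0.35],
    [-0.5,0,0,0,0,0,0.35],
    [-0.5,0,0,0,0,0,0.35],
    [0,0,0,0,0,0,0.35],
  ],
)

```text
time_s: 5.0
eef_pos: [0.378, -0.206, 0.2011]
eef_rot: [-0.41, 0.48, 0.59, -0.504]
wrist_force: [0.2, 1.0, -0.9]
opening: 0.352
```

```bash
python3 - <<'E'
from h import *
z=np.array([0,0,1.]); f=Rc[:,0]
Rt=np.stack([np.cross(-z,-f),-z,-f],1)@Ro.from_rotvec([-np.radians(9),0,0]).as_matrix()
plan([-.205,-.016,.03],Rt)
im,d=ctrl.camera("scene"); cv2.imwrite("pics/s1.png",im)
E
```

```text
t 5.0 tcp cradle [-0.2169 -0.0152  0.2011] shift(tool units) [-0.03  5.69  0.5 ] F cradle [ 0.4  0.9 -0.9] q [-0.89 -0.22  2.07  0.15  1.22 -2.71] op 0.35
rot units [ 0.   -0.04 -0.  ]
```

View pics/s1.png

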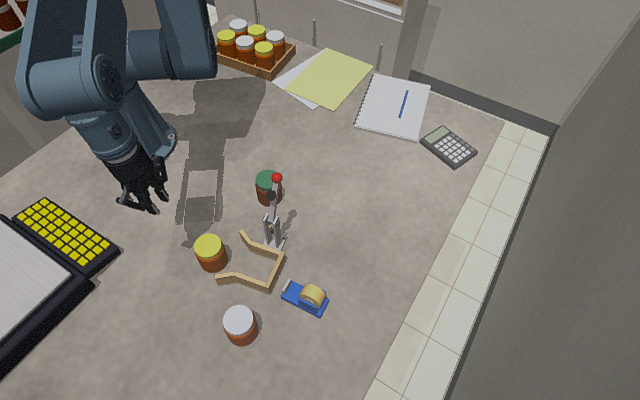

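Call:
step_arm(
  commands=[
    [0,0,0,0,1,0.1,0.35],
    [0,0,0,0,1,0.1,0.35],
    [0,0,0,0,1,0.1,0.35],
    [0,0,0,0,1,0.1,0.35],
    [0,0,0,0,1,0.1,0.35],
    [0,0,0,0,0.65,0,0.35],
    [0,0,0,0,0,0,0.35],
  ],
)

```text
time_s: 5.75
eef_pos: [0.3892, -0.2012, 0.0292]
eef_rot: [-0.411, 0.477, 0.591, -0.504]
wrist_force: [-0.9, 0.5, 0.0]
opening: 0.351
```

```bash
python3 - <<'E'
from h import *
plan([-.205,-.016,.03])
for n in("scene","top"):
    im,d=ctrl.camera(n); u,v=px(n,c2w([-.15,-.016,.05])).astype(int)
    cv2.imwrite(f"pics/{n}2.png",cv2.resize(im[max(v-90,0):v+90,max(u-120,0):u+120],None,fx=3,fy=3))
E
```

```text
t 5.75 tcp cradle [-0.205  -0.0129  0.0292] shift(tool units) [-0.1  -0.03 -0.  ] F cradle [-0.8  0.7  0. ] q [-0.85  0.13  2.17  0.19  0.79 -2.76] op 0.35
```

View pics/scene2.png

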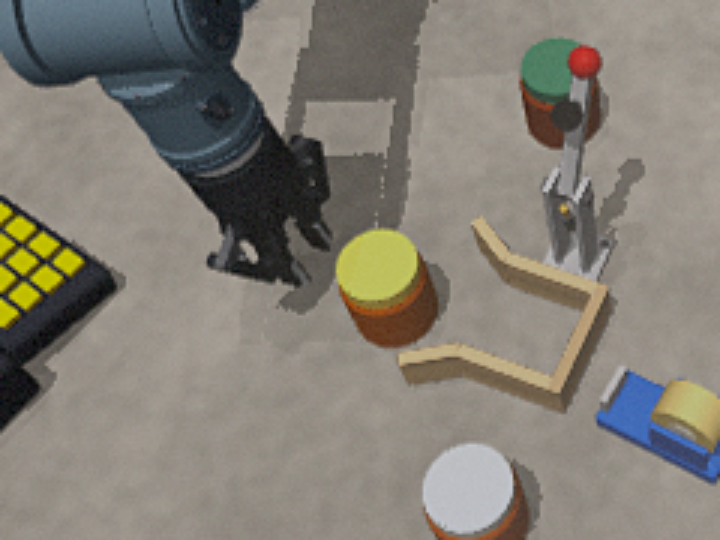

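View pics/top2.png

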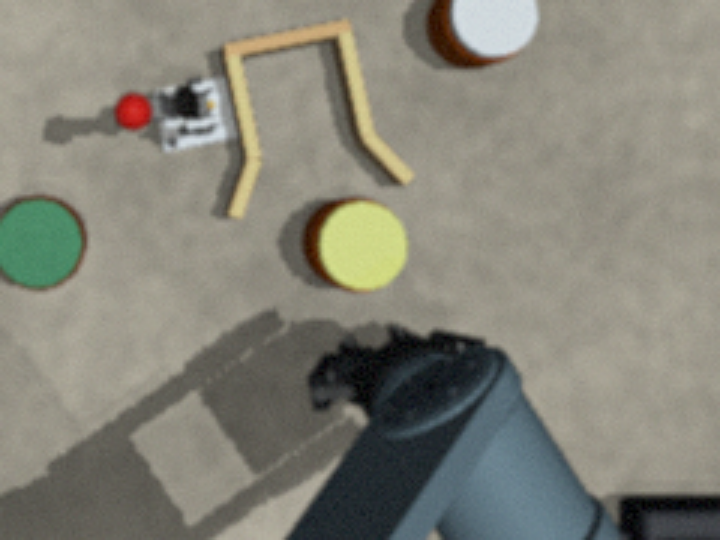

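Call:
step_arm(
  commands=[
    [0,0,0,-0.1,0.03,-0.26,0.35],
    [0,0,0,0,0.04,-0.26,0.35],
    [0,0,0,0,0.04,-0.26,0.35],
    [0,0,0,0,0.04,-0.26,0.35],
    [0,0,0,0.05,0.04,-0.26,0.35],
    [0,0,0,0.06,0.04,-0.26,0.35],
    [0,0,0,0,0,0,0.35],
  ],
)

```text
time_s: 6.55
eef_pos: [0.4374, -0.1928, 0.0321]
eef_rot: [-0.409, 0.479, 0.591, -0.504]
wrist_force: [-0.7, 0.7, 0.2]
opening: 0.349
```

```bash
cat > look.py <<'E'
from h import *
import sys
tag=sys.argv[1]
plan([-.0437,0,.03])
for n in ("scene","top"):
    im,d=ctrl.camera(n); full=cloud(n,d,np.ones_like(d,bool)); V,U=np.nonzero(d>0)
    H=cv2.cvtColor(im,cv2.COLOR_BGR2HSV)[V,U].astype(int)
    m=(H[:,0]>22)&(H[:,0]<36)&(H[:,1]>70)&(H[:,2]>90)&(full[:,2]>.076)&(full[:,2]<.093)
    L=np.array([w2c(p) for p in full[m]]); k=(abs(L[:,0]+.08)<.15)&(abs(L[:,1])<.07); L=L[k]
    b=np.array([.0015,.0025,0]) if n=="top" else -np.array([.0015,.0025,0])
    if len(L)>20: print(n,len(L),"lid mid cradle",(np.percentile(L,[1,99],axis=0).mean(0)+Rc.T@b).round(4),"ext",np.ptp(np.percentile(L,[1,99],axis=0),axis=0).round(3),"z",np.median(L[:,2]).round(4))
    u,v=px(n,c2w([-.05,0,.05])).astype(int)
    cv2.imwrite(f"pics/{n}_{tag}.png",cv2.resize(im[max(v-90,0):v+90,max(u-120,0):u+120],None,fx=3,fy=3))
E
python3 look.py a
```

```text
t 6.55 tcp cradle [-0.156  -0.0147  0.0321] shift(tool units) [ 0.49  0.66 -3.69] F cradle [-0.6  0.8  0.2] q [-0.75  0.19  2.08  0.18  0.79 -2.66] op 0.35
scene 531 lid mid cradle [-0.1135 -0.0204  0.0821] ext [0.063 0.062 0.01 ] z 0.0835
top 671 lid mid cradle [-0.1111 -0.011   0.0835] ext [0.061 0.062 0.011] z 0.0841
```

View pics/scene_a.png

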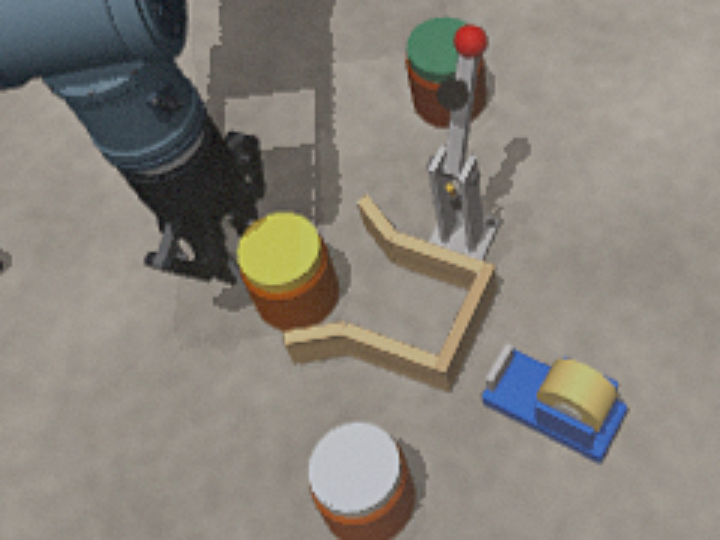

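```bash
sed -i 's/\[.0015,.0025,0\]/[.0013,-.0025,0]/g' look.py
```

Call:
step_arm(
  commands=[
    [0,0,0,0.08,0.06,-0.23,0.35],
    [0,0,0,0.08,0.06,-0.23,0.35],
    [0,0,0,0.08,0.05,-0.23,0.35],
    [0,0,0,0.08,0.04,-0.23,0.35],
    [0,0,0,0.08,0.04,-0.23,0.35],
    [0,0,0,0.08,0.04,-0.23,0.35],
  ],
)

```text
time_s: 7.25
eef_pos: [0.4752, -0.1709, 0.0302]
eef_rot: [-0.409, 0.48, 0.59, -0.504]
wrist_force: [-5.3, -3.2, 4.6]
opening: 0.352
```

```bash
python3 look.py b
```

```text
t 7.25 tcp cradle [-0.1146 -0.0011  0.0302] shift(tool units) [ 0.04  0.38 -2.33] F cradle [-5.8 -2.   4.6] q [-0.66  0.24  2.02  0.17  0.78 -2.55] op 0.35
scene 537 lid mid cradle [-0.0716 -0.0029  0.0825] ext [0.061 0.062 0.01 ] z 0.0836
top 657 lid mid cradle [-0.0701 -0.0022  0.0835] ext [0.06  0.062 0.011] z 0.084
```

View pics/top_b.png

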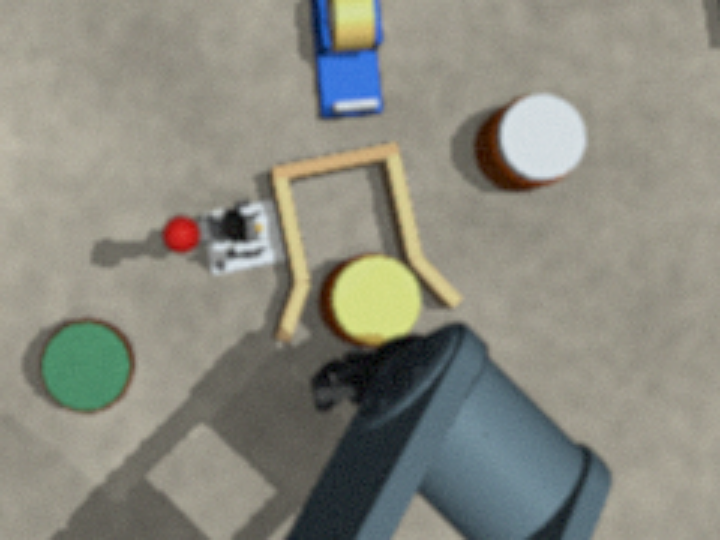

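Call:
step_arm(
  commands=[
    [0,0,0,0.03,0.04,-0.22,0.35],
    [0,0,0,0.03,0.04,-0.22,0.35],
    [0,0,0,0,0.035,-0.22,0.35],
    [0,0,0,0,0.035,-0.22,0.35],
    [0,0,0,0,0.035,-0.22,0.35],
    [0,0,0,0,0.035,-0.22,0.35],
  ],
)

```text
time_s: 7.95
eef_pos: [0.5132, -0.1602, 0.0294]
eef_rot: [-0.41, 0.479, 0.59, -0.504]
wrist_force: [-5.6, -1.2, 5.5]
opening: 0.349
```

```bash
python3 look.py c
```

```text
t 7.95 tcp cradle [-0.0751  0.0014  0.0294] shift(tool units) [-0.04  0.14 -1.04] F cradle [-5.7 -0.1  5.5] q [-0.59  0.3   1.94  0.16  0.8  -2.47] op 0.35
scene 535 lid mid cradle [-0.0323  0.0005  0.0829] ext [0.062 0.062 0.008] z 0.0835
top 638 lid mid cradle [-0.0299  0.0007  0.0844] ext [0.058 0.062 0.009] z 0.0843
```

View pics/scene_c.png

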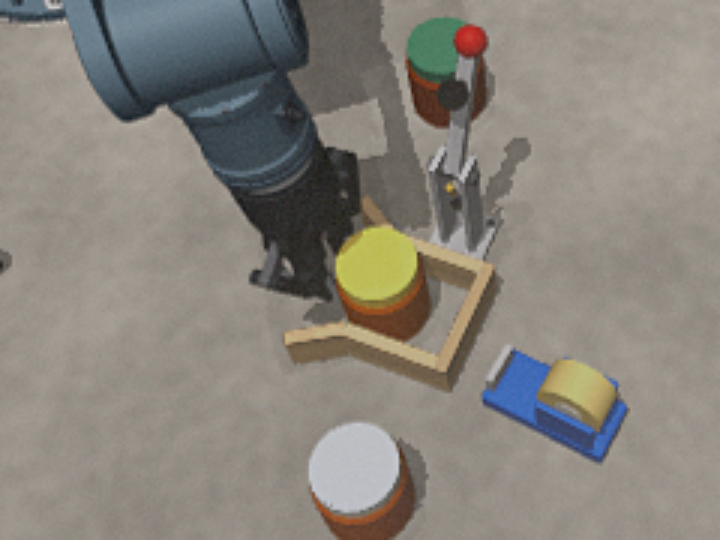

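Call:
step_arm(
  commands=[
    [0,0,0,-0.02,0.03,-0.2,0.35],
    [0,0,0,0,0.03,-0.2,0.35],
    [0,0,0,0,0.03,-0.2,0.35],
    [0,0,0,0,0.02,-0.15,0.35],
  ],
)

```text
time_s: 8.45
eef_pos: [0.5365, -0.1561, 0.0296]
eef_rot: [-0.409, 0.479, 0.59, -0.504]
wrist_force: [-2.4, 0.9, -1.3]
opening: 0.35
```

Call:
step_arm(
  commands=[
    [0,0,0,0,0.015,-0.1,0.35],
    [0,0,0,0,0.01,-0.07,0.35],
    [0,0,0,0,0,0,0.35],
  ],
)

```text
time_s: 8.75
eef_pos: [0.5415, -0.1551, 0.0299]
eef_rot: [-0.409, 0.479, 0.591, -0.504]
wrist_force: [-0.5, -0.5, -0.9]
opening: 0.349
```

```bash
python3 look.py d
```

```text
t 8.75 tcp cradle [-0.0464  0.0005  0.0299] shift(tool units) [-0.02  0.01 -0.09] F cradle [-0.6 -0.4 -0.9] q [-0.55  0.35  1.88  0.15  0.81 -2.43] op 0.35
scene 546 lid mid cradle [-0.0034 -0.0003  0.0825] ext [0.062 0.062 0.009] z 0.0837
top 601 lid mid cradle [-0.0021 -0.0007  0.0842] ext [0.057 0.062 0.01 ] z 0.0841
```

Nearly home (about 3 mm left). Small steps until the stop pushes back.

Call:
step_arm(
  commands=[
    [0,0,0,0,0.01,-0.07,0.35],
    [0,0,0,0,0.005,-0.04,0.35],
    [0,0,0,0,0,0,0.35],
  ],
)

```text
time_s: 9.15
eef_pos: [0.5446, -0.1546, 0.03]
eef_rot: [-0.409, 0.479, 0.59, -0.504]
wrist_force: [-2.5, -0.9, -1.0]
opening: 0.35
```

Call:
step_arm(
  commands=[
    [0,0,0,0,0.005,-0.05,0.35],
    [0,0,0,0,0,0,0.35],
  ],
)

```text
time_s: 9.35
eef_pos: [0.545, -0.1543, 0.0297]
eef_rot: [-0.41, 0.479, 0.59, -0.505]
wrist_force: [-6.5, -1.4, 1.6]
opening: 0.35
```

```bash
python3 look.py e
```

```text
t 9.35 tcp cradle [-0.0428  0.0006  0.0297] shift(tool units) [-0.02 -0.01  0.03] F cradle [-6.7 -0.   1.6] q [-0.55  0.35  1.87  0.15  0.81 -2.42] op 0.35
scene 554 lid mid cradle [-0.0006 -0.0003  0.0824] ext [0.062 0.062 0.01 ] z 0.0836
top 579 lid mid cradle [ 0.0016 -0.0002  0.0839] ext [0.057 0.061 0.009] z 0.0841
```

Call:
step_arm(
  commands=[
    [0,0,0,0,0.01,-0.06,0.35],
    [0,0,0,0,0,0,0.35],
  ],
)

```text
time_s: 9.65
eef_pos: [0.5453, -0.1541, 0.0296]
eef_rot: [-0.411, 0.477, 0.59, -0.506]
wrist_force: [-14.5, -3.7, 7.7]
opening: 0.352
```

Call:
step_arm(
  commands=[
    [0,0,0,0,0.01,-0.06,0.35],
    [0,0,0,0,0,0,0.35],
  ],
)

```text
time_s: 9.85
eef_pos: [0.5456, -0.1542, 0.0294]
eef_rot: [-0.411, 0.477, 0.589, -0.507]
wrist_force: [-22.7, -6.9, 12.8]
opening: 0.35
```

```bash
python3 look.py f
```

```text
t 9.85 tcp cradle [-0.0422  0.0006  0.0294] shift(tool units) [-0.02 -0.03  0.04] F cradle [-23.7  -2.1  12.8] q [-0.54  0.36  1.86  0.14  0.82 -2.41] op 0.35
scene 546 lid mid cradle [-0.0004 -0.0003  0.083 ] ext [0.062 0.062 0.008] z 0.0835
top 566 lid mid cradle [ 0.0019 -0.0001  0.0836] ext [0.056 0.062 0.011] z 0.0842
```

View pics/scene_f.png

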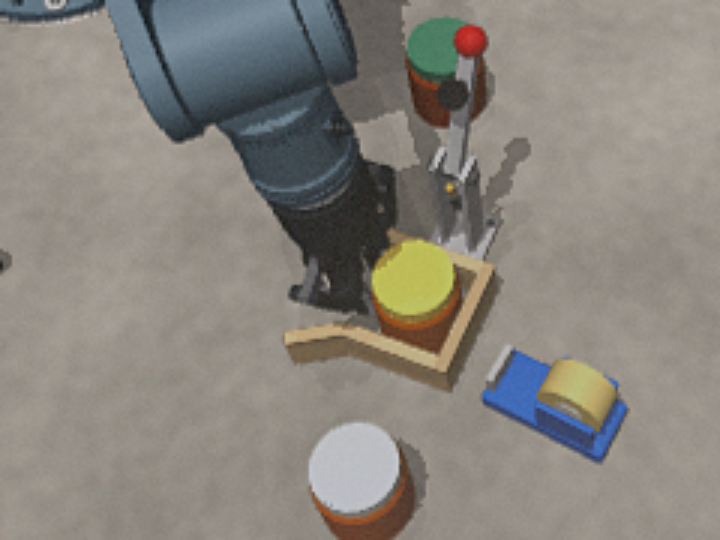

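Call:
step_arm(
  commands=[
    [0,0,0,0,-0.05,0.3,0.35],
    [0,0,0,0,-0.15,0.95,0.35],
    [0,0,0,0,-0.15,0.95,0.35],
    [0,0,0,0,-0.15,0.95,0.35],
    [0,0,0,0,-1,-0.15,0.35],
    [0,0,0,0,-1,-0.15,0.35],
    [0,0,0,0,-1,-0.15,0.35],
    [0,0,0,0,-1,-0.15,0],
    [0.5,0,0,0,-1,-0.1,0],
    [0.5,0,0,0,-1,0,0],
  ],
)

```text
time_s: 10.95
eef_pos: [0.4504, -0.1747, 0.2135]
eef_rot: [-0.433, 0.458, 0.563, -0.535]
wrist_force: [0.9, -0.5, -0.1]
opening: 0.002
```

Call:
step_arm(
  commands=[
    [0.5,0,0,0,0,0,0],
    [0,0,0,0,0,0,0],
  ],
)

```text
time_s: 11.15
eef_pos: [0.452, -0.1747, 0.213]
eef_rot: [-0.444, 0.447, 0.55, -0.549]
wrist_force: [-0.5, 0.3, -0.6]
opening: 0.001
```

```bash
python3 - <<'E'
from h import *
z=np.array([0,0,1.]); f=Rc[:,0]
Rt=np.stack([np.cross(-z,-f),-z,-f],1)
plan([-.13,.205,.205],Rt)
E
python3 look.py g
```

```text
t 11.15 tcp cradle [-0.138 -0.     0.213] shift(tool units) [ 6.84  0.25 -0.26] F cradle [-0.4  0.4 -0.6] q [-0.61 -0.01  1.85  0.    1.3  -2.39] op 0.0
rot units [ 0.03 -0.01 -0.03]
t 11.15 tcp cradle [-0.138 -0.     0.213] shift(tool units) [ 0.02  6.11 -3.13] F cradle [-0.4  0.4 -0.6] q [-0.61 -0.01  1.85  0.    1.3  -2.39] op 0.0
scene 557 lid mid cradle [-0.0004 -0.0005  0.0832] ext [0.061 0.062 0.008] z 0.0837
top 649 lid mid cradle [-0.0004 -0.0002  0.0842] ext [0.061 0.061 0.01 ] z 0.0841
```

View pics/top_g.png

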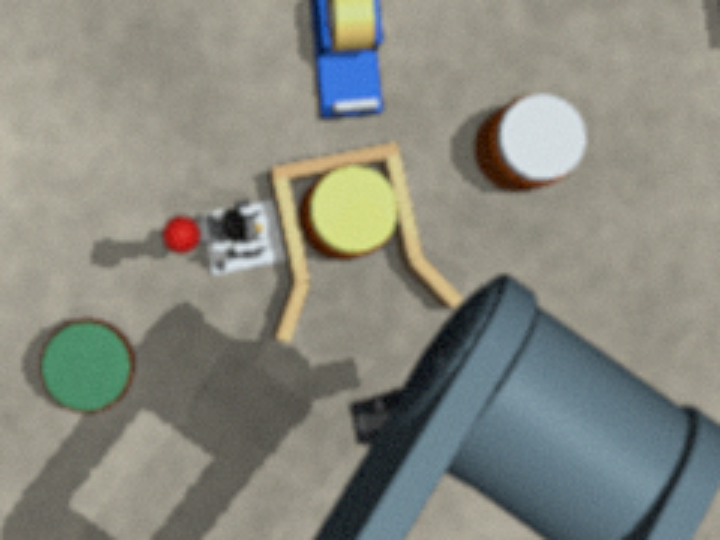

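View pics/scene_g.png

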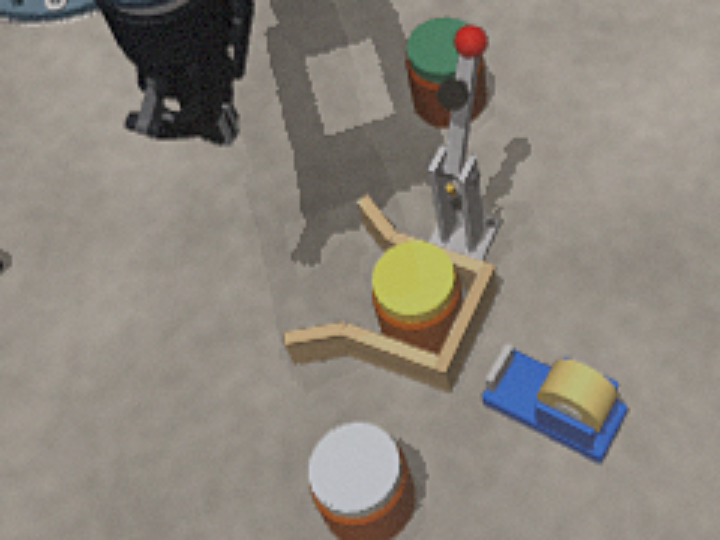

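Call:
step_arm(
  commands=[
    [0,0,0,1,0,0,0],
    [0,0,0,1,0,0,0],
    [0,0,0,1,0,0,0],
    [0,0,0,1,0,0,0],
    [0,0,0,1,0,0,0],
    [0,0,0,1,0,0,0],
    [0,0,0,1,0,0,0],
    [0,0,0,0.5,0,0,0],
    [0,0,0,0,0,-0.5,0],
    [0,0,0,0,0,-0.5,0],
  ],
)

```text
time_s: 12.25
eef_pos: [0.4326, 0.0528, 0.2104]
eef_rot: [-0.446, 0.445, 0.55, -0.549]
wrist_force: [0.2, -0.1, 0.3]
opening: 0.0
```

Call:
step_arm(
  commands=[
    [0,0,0,0,0.1,-0.8,0],
    [0,0,0,0,0.1,-0.8,0],
    [0,0,0,0,0.1,-0.8,0],
    [0,0,0,0,0,-0.8,0],
    [0,0,0,0,0,-0.4,0],
    [0,0,0,0,0,0,0],
  ],
)

```text
time_s: 12.85
eef_pos: [0.5391, 0.0741, 0.2014]
eef_rot: [0.446, -0.445, -0.549, 0.549]
wrist_force: [-0.2, -0.0, 0.7]
opening: -0.004
```

```bash
python3 - <<'E'
from h import *
plan([0,.165,.205])
E
python3 look.py h
```

```text
t 12.85 tcp cradle [-0.0011  0.2253  0.2014] shift(tool units) [-2.01 -0.12 -0.04] F cradle [-0.2  0.   0.7] q [-0.08  0.14  1.71  0.    1.29 -1.86] op -0.0
t 12.85 tcp cradle [-0.0011  0.2253  0.2014] shift(tool units) [-7.52  5.71  1.4 ] F cradle [-0.2  0.   0.7] q [-0.08  0.14  1.71  0.    1.29 -1.86] op -0.0
scene 555 lid mid cradle [-0.     -0.0004  0.0824] ext [0.062 0.062 0.009] z 0.0836
top 648 lid mid cradle [-0.0005 -0.0001  0.0841] ext [0.061 0.061 0.01 ] z 0.084
```

View pics/scene_h.png

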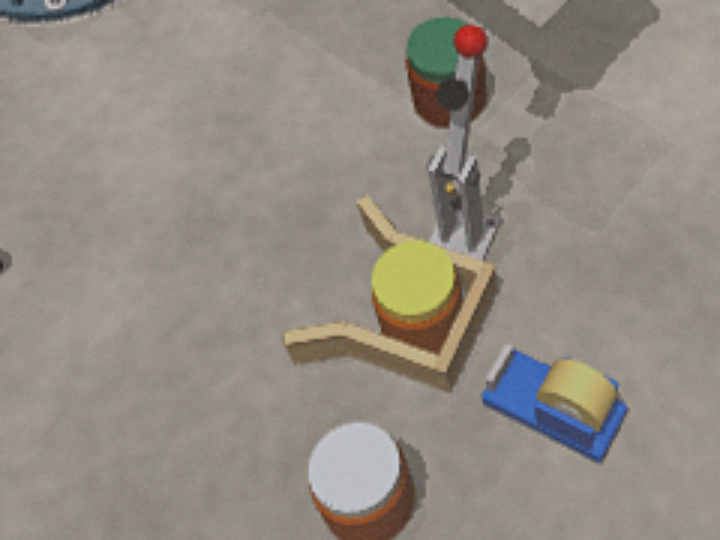

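View pics/top_h.png

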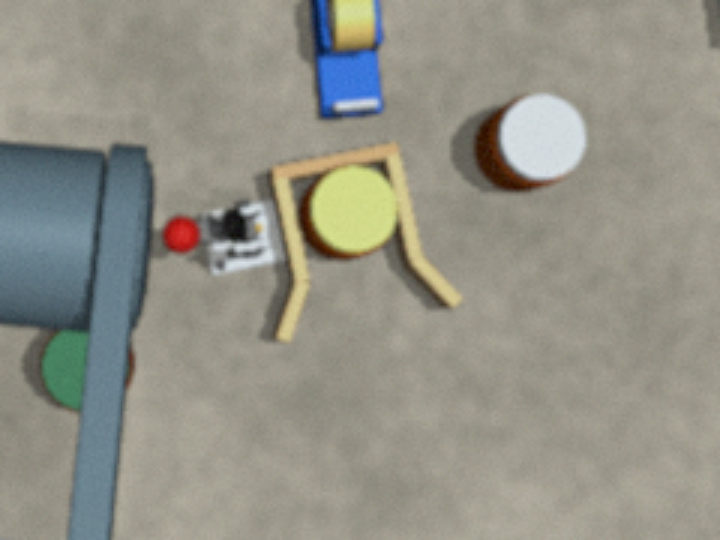

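Call:
step_arm(
  commands=[
    [0,0,0,-0.8,0,0,0],
    [0,0,0,-0.7,0,0,0],
    [0,0,0,-0.4,0,0,0],
    [0,0,0,-0.3,0,0,0],
    [0,0,0,-0.3,0,0,0],
  ],
)

```text
time_s: 13.45
eef_pos: [0.554, 0.0018, 0.2032]
eef_rot: [-0.446, 0.445, 0.55, -0.548]
wrist_force: [-0.9, 6.1, 5.4]
opening: 0.002
```

Call:
step_arm(
  commands=[
    [0,0,0,-0.3,0,0,0],
    [0,0,0,-0.3,0,0,0],
    [0,0,0,-0.3,0,0,0],
  ],
)

```text
time_s: 13.75
eef_pos: [0.5605, -0.0254, 0.2045]
eef_rot: [-0.445, 0.446, 0.55, -0.549]
wrist_force: [-3.9, 4.4, 14.7]
opening: 0.002
```

```bash
python3 look.py i
```

```text
t 13.75 tcp cradle [-0.0009  0.1234  0.2045] shift(tool units) [-4.12  5.81  1.43] F cradle [-2.9  5.1 14.7] q [-0.26  0.17  1.67  0.    1.29 -2.04] op 0.0
scene 554 lid mid cradle [-0.0005 -0.0002  0.0829] ext [0.062 0.062 0.008] z 0.0837
top 142 lid mid cradle [-0.0082 -0.0184  0.0843] ext [0.046 0.028 0.009] z 0.0841
```

View pics/scene_i.png

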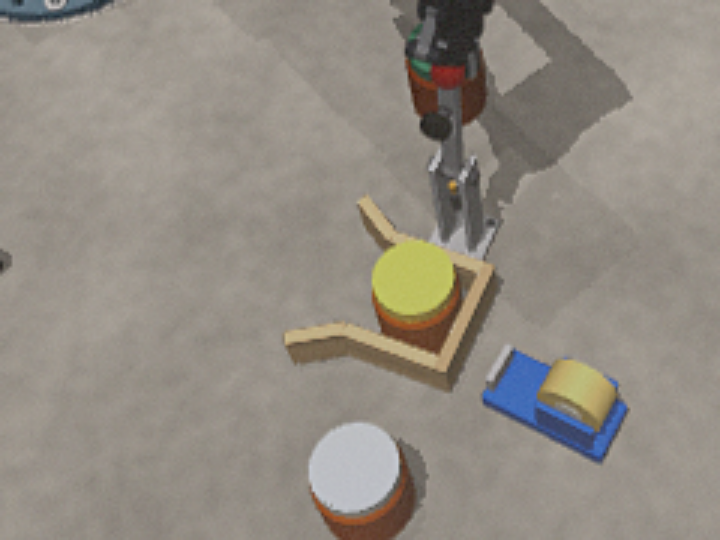

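Call:
step_arm(
  commands=[
    [0,0,0,0,-0.25,0,0],
    [0,0,0,0,-0.25,0,0],
    [0,0,0,-0.2,0,0,0],
  ],
)

```text
time_s: 14.15
eef_pos: [0.5613, -0.0311, 0.2184]
eef_rot: [-0.445, 0.446, 0.55, -0.549]
wrist_force: [-0.4, 1.6, 2.0]
opening: 0.002
```

```bash
python3 look.py j
```

```text
t 14.15 tcp cradle [-0.0013  0.1177  0.2184] shift(tool units) [-3.93  6.28  1.42] F cradle [-0.1  1.6  2. ] q [-0.27  0.16  1.65  0.    1.32 -2.05] op 0.0
scene 555 lid mid cradle [-0.0001  0.0001  0.0825] ext [0.062 0.062 0.01 ] z 0.0836
top 30 lid mid cradle [-0.0115 -0.0252  0.0825] ext [0.03  0.015 0.011] z 0.0845
```

View pics/scene_j.png

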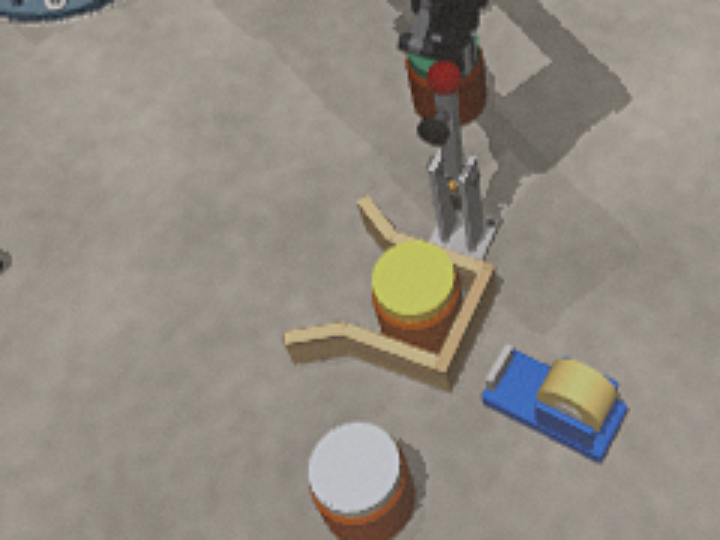

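Better: only 2 N upward now, knob clear below the knuckles. Continue pushing.

Call:
step_arm(
  commands=[
    [0,0,0,-0.3,0,0,0],
    [0,0,0,-0.3,0,0,0],
    [0,0,0,-0.3,0,0,0],
  ],
)

```text
time_s: 14.55
eef_pos: [0.5668, -0.059, 0.217]
eef_rot: [0.446, -0.446, -0.549, 0.549]
wrist_force: [-0.3, 0.1, -0.8]
opening: 0.004
```

Call:
step_arm(
  commands=[
    [0,0,0,-0.3,0,0,0],
    [0,0,0,-0.3,0,0,0],
  ],
)

```text
time_s: 14.75
eef_pos: [0.5704, -0.0768, 0.217]
eef_rot: [0.446, -0.446, -0.549, 0.549]
wrist_force: [-0.3, 0.5, 0.1]
opening: -0.003
```

```bash
python3 look.py k
```

```text
t 14.75 tcp cradle [-0.0019  0.0712  0.217 ] shift(tool units) [-2.37  6.24  1.38] F cradle [-0.2  0.5  0.1] q [-0.34  0.2   1.62 -0.    1.33 -2.12] op -0.0
scene 547 lid mid cradle [-0.0004 -0.0003  0.083 ] ext [0.062 0.062 0.009] z 0.0835
```

View pics/scene_k.png

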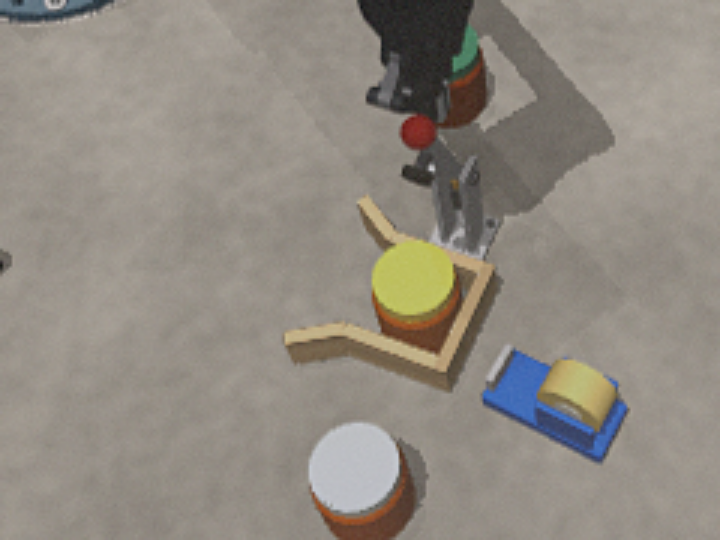

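Call:
step_arm(
  commands=[
    [0,0,0,-0.3,0,0,0],
    [0,0,0,-0.3,0,0,0],
  ],
)

```text
time_s: 15.05
eef_pos: [0.5742, -0.0936, 0.2174]
eef_rot: [0.445, -0.445, -0.549, 0.549]
wrist_force: [0.5, -0.9, 0.8]
opening: -0.0
```

```bash
python3 look.py l
```

```text
t 15.05 tcp cradle [-0.0016  0.0539  0.2174] shift(tool units) [-1.8   6.25  1.4 ] F cradle [ 0.3 -1.   0.8] q [-0.37  0.21  1.6  -0.    1.33 -2.14] op -0.0
scene 368 lid mid cradle [ 0.0049 -0.0005  0.0822] ext [0.053 0.064 0.01 ] z 0.0835
```

View pics/scene_l.png

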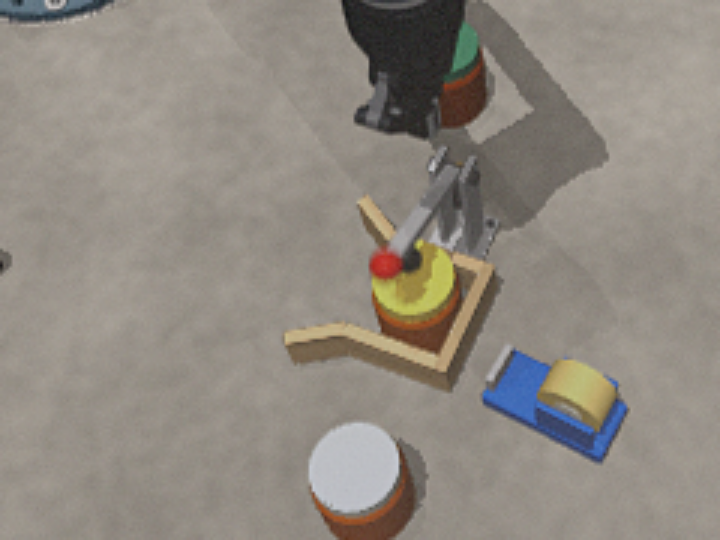

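The lever has snapped down on the lid: knob at about (386, 264) in the crop, pad on the lid. I'll retreat straight up, move back, then check.

Call:
step_arm(
  commands=[
    [0,0,0,0,-1,0,0],
    [0,0,0,0,-1,0,0],
    [0,0,0,0,-1,0,0],
    [0,0,0,0,0,1,0],
    [0,0,0,0,0,1,0],
    [0,0,0,0,0,1,0],
    [0,0,0,0,0,1,0],
    [0,0,0,0,0,1,0],
    [0,0,0,0,0,1,0],
    [0,0,0,0,0,0,0],
  ],
)

```text
time_s: 16.15
eef_pos: [0.3959, -0.1304, 0.3075]
eef_rot: [0.446, -0.446, -0.548, 0.549]
wrist_force: [-0.0, 0.1, 0.5]
opening: -0.002
```

```bash
python3 look.py m; python3 - <<'E'
from h import *
for n in ("scene","top"):
    im,d=ctrl.camera(n); full=cloud(n,d,np.ones_like(d,bool)); V,U=np.nonzero(d>0)
    H=cv2.cvtColor(im,cv2.COLOR_BGR2HSV)[V,U].astype(int)
    L=np.array([w2c(p) for p in full])
    m=((H[:,0]<8)|(H[:,0]>172))&(H[:,1]>150)&(H[:,2]>80)&(abs(L[:,0])<.06)&(abs(L[:,1]+.03)<.08)&(L[:,2]>.09)
    print(n,"knob",m.sum(),np.median(L[m],axis=0).round(4),"zmax",np.percentile(L[m][:,2],97).round(4))
    for th in("jar_green","jar_white","tape"):
        s=ctrl.silhouettes(th,n)
        if s:
            P=cloud(n,d,s[0]["pixels"]); z=P[:,2]; t=P[z>np.percentile(z,97)-.006]; print(n,th,round(s[0]["p"],2),t.mean(0).round(4))
E
```

```text
t 16.15 tcp cradle [-0.1837  0.055   0.3075] shift(tool units) [-1.81  9.25 -4.68] F cradle [0.  0.1 0.5] q [-0.6  -0.25  1.87 -0.    1.52 -2.38] op -0.0
scene 313 lid mid cradle [-0.0005 -0.0007  0.0823] ext [0.063 0.062 0.01 ] z 0.0834
top 431 lid mid cradle [-0.0006 -0.0002  0.0843] ext [0.062 0.057 0.012] z 0.0841
scene knob 88 [ 0.0018 -0.0402  0.1221] zmax 0.1273
scene jar_green 0.79 [0.4694 0.0529 0.0834]
scene jar_white 0.58 [ 0.6448 -0.2941  0.0837]
scene tape 0.75 [ 0.7449 -0.1507  0.077 ]
top knob 68 [-0.0027 -0.0323  0.1238] zmax 0.1281
top jar_green 0.92 [0.4655 0.0573 0.0851]
top jar_white 0.67 [ 0.6418 -0.2887  0.0845]
top tape 0.63 [ 0.7411 -0.1456  0.0776]
```

View pics/scene_m.png

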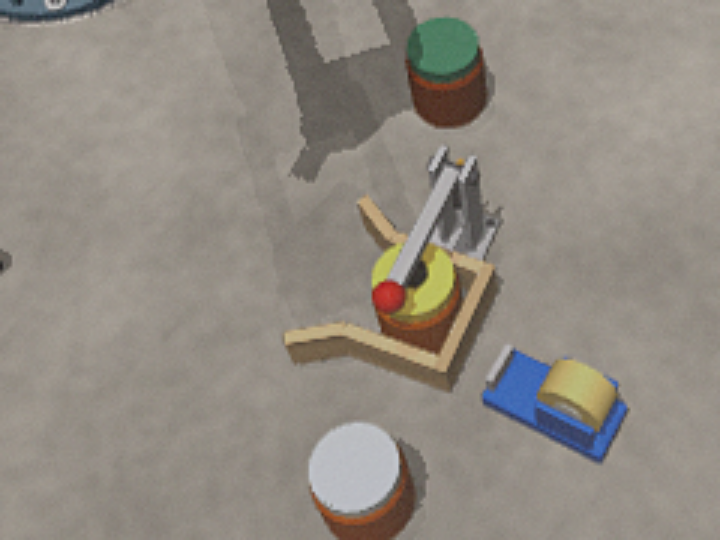

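View pics/top_m.png

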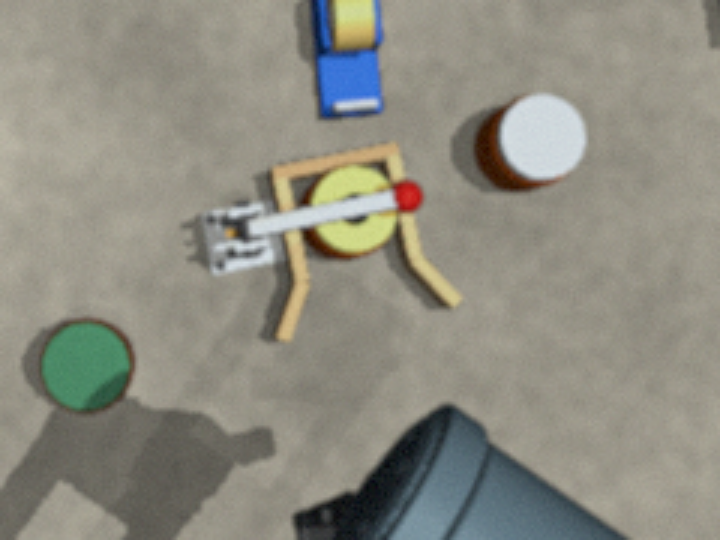

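```bash
python3 -c "
from bench import ctrl
print(ctrl.hand_in())"
```

```text
the job is handed in; nothing more can be done
None
```

The honey jar is fully home in the cradle with the clamp lever snapped down on its lid. I handed the job in with the robot clear of everything, at about 16.6 s on the clock.

**What I did:** I pushed the jar into the cradle with the fingertips. Over the last millimetre the force climbed from about 7 N to 24 N with almost no further travel, so the jar was against the back stop. I then pushed the knob over with the shut fingertips until the spring took it, and backed off.

**Last checks:**
- **Jar position:** both cameras put the lid within about 1 mm of the seated position. Lid height stayed at 84 mm, so the jar is upright.
- **Lever:** the knob's top is at about 128 mm, so its centre is at about 115 mm, the same height as the hinge. The lever is therefore level, and the pad shows on the lid.
- **Other objects:** the white jar and the tape dispenser measure the same as at the start. The green jar is unchanged in the top camera. The scene camera puts it 5 mm off, but the lever partly hid the jar in that camera's first picture, so I trust the top view.

**What disagreed or went wrong:**
- **Camera offset:** the two cameras differ by about 6 mm in absolute position. I averaged them when fitting the cradle.
- **Upward push on the tool:** midway through the flip the knob pushed up on the gripper with about 15 N, probably riding on the finger knuckles. That is below the 40 N limit. I raised the tool 14 mm, the force dropped to 2 N, and I finished the flip.

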